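Strip an opened safety valve for overhaul

TASK

Strip the opened safety valve from the top down and set each part where it is worked on next: the brass spring plate in the blue washing tray, the spring standing upright in the middle of the black granite surface plate, the spindle standing upright on its disc in the middle of the round lapping plate, and the old copper joint ring in the red scrap tin. Leave the glass optical flat where it is.

Things in the scene. Friction and masses are not known exactly. Their poses are not given: they have to be found in the camera images.
- valve: Opened silver safety valve clamped on a 180 mm square plate; fixed. Origin: on its axis at bench height, z up, x to the side outlet (92 mm out, 123 mm high). Top flange 104 mm across, face 120 mm up, 46 mm bore down to the seat 70 mm up. On the axis, loose, from the top: spring plate, spring, spindle, joint ring; each lifts straight up. Clamps 50 mm high and three nuts round its foot.
- spring_plate: Brass spring plate, top of the stack: disc 34 mm across, 12 mm thick, over a 26 mm spigot 6 mm deep (inside the spring), 17 mm hole; the spindle's tip stands 14 mm out of it. Origin: centre of the spigot's underside, z up, 206 mm above the bench at the start; the disc spans 6 to 18 mm above the origin and rests on the spring's top. Grip it across the disc. 85 g.
- spring: Blue steel coil spring, 42 mm outside, 30 mm inside, 70 mm high, flat ends, handled as a solid. Origin: centre of its lower end, z up. At the start it stands round the spindle on the spindle's collar, lower end 142 mm above the bench; the spindle's tip is then 96 mm above the spring's origin. About 160 g.
- spindle: Bright steel spindle with disc, one piece, 168 mm long, upright. Origin: centre of the flat underside of the disc, z up. Disc 38 mm across, 16 mm thick; collar 54 mm across at 62 to 72 mm; 26 mm step to 77 mm; then plain 12 mm stem to 168 mm: grip it there. Starts on the valve's seat, 70 mm above the bench, 50 mm down the bore; from above its tip and collar rim show. About 470 g.
- joint_ring: Used copper joint ring (gasket), 66 mm outside, 48 mm inside, 7 mm thick, lying flat on the valve's top flange below the spindle's collar. Origin: centre of its underside, z up; 120 mm above the bench at the start. 80 g.
- wash_tray: Blue rectangular washing tray, fixed, 150 x 120 mm outside (x by y), walls 4 mm thick and 40 mm high, grid-lined floor 4 mm above the bench, wire handle at its +x end. Origin: centre of its underside, z up.
- surface_plate: Black square granite surface plate, 130 x 130 mm, fixed on the bench, for checking the spring. Its flat top is 40 mm above the origin, which is the centre of its underside, at bench height.
- lapping_plate: Round light-grey cast-iron lapping plate, 120 mm across, with a cross-hatch of fine dark grooves, fixed on the bench. Its flat top is 24 mm above the origin, which is the centre of its underside.
- scrap_tin: Round red open scrap tin, fixed, 132 mm across the rim (126 mm inside), narrowing to 116 mm at the foot, 40 mm high, floor 4 mm above the bench. Origin: centre of its underside, z up.
- optical_flat: Fragile glass optical flat: greenish glass disc 60 mm across on a round dark wooden holder 74 mm across, 21 mm high in all, loose on the bench. To be left alone. Origin: centre of its underside.
There are look-alikes about, which are no part of the job. Of the things shaped like the spring, the blue one is meant.

How it is judged (in metres and radians):
At the end, for the whole second after the job is handed in: Spring plate inside the washing tray; spring upright (0.1 rad) on the surface plate within 15 mm of its middle; spindle upright (0.1 rad) on its disc on the lapping plate within 15 mm of its middle; joint ring inside the scrap tin; all released and at rest (x of spring_plate in the frame of wash_tray between -0.07 and 0.07 m and y of spring_plate in the frame of wash_tray between -0.055 and 0.055 m and z of spring_plate in the frame of wash_tray below 0.03 m and horizontal distance between spring and surface_plate below 0.015 m and z of spring in the frame of surface_plate between 0.036 and 0.044 m and angle between each of spring, spindle's own z axis and vertical below 0.1 rad and horizontal distance between spindle and lapping_plate below 0.015 m and z of spindle in the frame of lapping_plate between 0.02 and 0.028 m and horizontal distance between joint_ring and scrap_tin below 0.045 m and z of joint_ring in the frame of scrap_tin below 0.035 m and linear speed of each of spring_plate, spring, spindle, joint_ring below 0.02 m/s); the robot touches nothing.
It fails at once if the optical flat is pushed more than 15 mm from its place (distance of optical_flat from where it was at the start of the episode above 0.015 m).
It also fails if it takes over 134 s, if anything falls off the work surface, if the arm or the gripper's body presses on something with over 40 N, if the wrist force passes 120 N, or if a joint passes its speed limit or range.

ROBOT

A 6-joint arm with a two-finger parallel gripper is mounted at the origin on the work surface. World frame = base frame: x ahead of the robot, y to its left, z up, the work surface at z = 0. Lengths are in mm, angles in degrees, forces in N, time in s.
With the tool pointing down it reaches from about 350 to 850 mm from the base axis. Payload 8.1 kg.
Tool frame: the origin (TCP) lies midway between the tips of the shut fingers; the grasp point (between the pads) lies 19 mm behind it; z points along the fingers, y is the line along which they close (so a half turn about z gives the same grasp; the last joint's range is limited). The gripper opens to 85 mm and grips with 20 to 120 N. Pads are 22 mm wide; open, the fingers measure 114 mm over their backs; the gripper's body (76 mm by 85 mm) begins 54 mm behind the grasp point. The pads swing forward as they close: fully open they stand 13 mm farther back than shut.
Start: joints at [68.044, 7.471, 85.268, -0, 87.261, -4.893], TCP at [176.029, 573.602, 231.292] pointing down, gripper open.
Joint ranges: [-169.43, 169.43], [-51.17, 129.36], [1.28, 143.12], [-76.62, 256.62], [0, 156.53], [-152.29, 152.29]. Speed limits (degrees/s): [136.94, 136.94, 159.86, 180, 180, 180].

INTERFACE

Orientations are given as [roll, pitch, yaw] about the fixed x, y, z axes, in that order (R = Rz(yaw) Ry(pitch) Rx(roll)).
In Python, from bench import r gives the robot as it stands.
- The arm moves only by the tool apply_moves, never from a script. Its argument "steps" is a list of rows, each a list of 7 numbers: the opening, from -1 (shut) to 1 (fully open), then the shift along the tool's x, y, z in mm, then the turn, a rotation vector about the tool's x, y, z in units of 5 degrees (1.0 is 5 degrees). A call has exactly 8 rows; each row shifts and turns the commanded pose from where the row before left it, along the tool's axes as they then stand; what a row does not reach is not made up. A row lasts 1/10 s, in which the tool goes at most 50 mm and 8.59 degrees, less where a joint would pass 70% of its speed; a pose out of reach is approached as far as the arm can. A call is refused whole if a number of a shift passes 50 or a number of a turn 1, either way. A call with a gripper value outside its range is refused whole. The fingers move at their own pace and stop on an object; "squeeze" is the grip in N (left out, the last holds). Time passes only in rows, so rows that do not move let the fingers close, or fill a call up. It gives the time, the measured TCP pose, the force, the opening and the grip force at its end, in the units of the state.
- r.sense(): the state, without advancing time (a new reading comes with each control period).
- r.snapshot(name): name is "scene" or "side" or "wrist"; returns a dict with "color" (400x640x3 uint8, blue, green, red), "depth" (400x640 float32, mm along the optical axis (not along the pixel's ray), 0 where there is no reading), "mtx" (3x3 intrinsics, pixels), "T" (4x4, takes a point from camera to world coordinates); the wrist camera has in their place "hand_eye" (4x4, takes a point from camera to tool coordinates, whose origin is the TCP and whose axes are the flange's). Camera axes: x right, y down, z forward; pixel columns grow to the right and rows downward; lengths in mm; the calibration is good to about 2 mm. A picture is of the moment at which its call begins: read the wrist's pose just before it.
- r.hand_in(): hands the job in; it is judged then, once.
The state is a dict: "time": time; "joint_pos": joint angles; "qd": joint speeds; "joint_efforts": joint torques, N m; "tool_pos": TCP position; "tcp_rot": TCP orientation; "ft_force": force on the tool from outside, world axes, zero at the start; "wrist_torque": the same for the moment, N m; "finger_gap": finger opening in mm; "grip_force": force on a finger pad.
Only numpy, scipy, OpenCV 4.12 (cv2) and the standard library are available. Lean on these libraries where they do the work, as an engineer would, in place of code of your own. Each camera call takes 0.05 s, during which the arm holds its last target. There are 200 camera calls.

## Working session

There is one attempt and no reset: what is moved stays moved. The work goes in short steps, Python scripts to look and compute and a tool call to move; the robot and the scene stay as the last step left them, time stands still between calls to the robot, and variables do not carry over. Pictures are saved under pics/ and viewed, at most 14 in all, crops included, and the job is handed in when it is done.

Besides the shell and the picture viewer there is one more tool, called after "Call:" as a command line: name --pt "numbers of a row" for each row, then --argument value for the rest. apply_moves: Moves the arm, as the interface text tells. Its arguments: {"type":"object","properties":{"steps":{"type":"array"},"squeeze":{"type":"number"}},"required":["steps"]}

```bash
mkdir -p pics; cat > h.py <<'E'
import numpy as np, cv2
from bench import r
def snap(n):
    s=r.sense(); d=r.snapshot(n)
    np.savez(f'{n}.npz',tool=s['tool_pos'],rot=s['tcp_rot'],**d); return d
def P(d):
    K=d['mtx'];Z=d['depth'].astype(float);v,u=np.mgrid[:400,:640]
    p=np.stack([(u-K[0,2])/K[0,0]*Z,(v-K[1,2])/K[1,1]*Z,Z],-1)
    return p@d['T'][:3,:3].T+d['T'][:3,3]
E
python3 - <<'E'
from h import *
for n in('scene','side','wrist'):
    d=snap(n); cv2.imwrite(f'pics/{n}0.png',d['color'])
    if n!='wrist': print(n,d['T'].round(2).tolist())
    else: print(d['hand_eye'].round(3).tolist())
print(r.sense())
E
```

```text
scene [[0.57, 0.59, -0.57, 935.88], [0.82, -0.4, 0.41, -344.4], [0.01, -0.7, -0.71, 738.94], [0.0, 0.0, 0.0, 1.0]]
side [[0.82, -0.33, 0.47, 38.99], [-0.57, -0.45, 0.69, -647.58], [-0.02, -0.83, -0.56, 667.8], [0.0, 0.0, 0.0, 1.0]]
[[0.001, -0.954, -0.301, 76.742], [1.0, 0.001, 0.001, -0.264], [-0.001, -0.301, 0.954, -143.023], [0.0, 0.0, 0.0, 1.0]]
{'time': 0.15, 'joint_pos': array([ 6.80446627e+01,  7.50645763e+00,  8.53163438e+01, -1.41031211e-03,
        8.72628470e+01, -4.89259340e+00]), 'qd': array([ 0.06368127, -0.08671985, -0.25617761,  0.08935025,  0.09788874,
       -0.12481527]), 'joint_efforts': array([ 7.13829177e-04, -5.70069945e+01, -5.01153624e+01, -1.95925350e-04,
        9.77286865e-03, -5.07730647e-06]), 'tool_pos': array([175.86775414, 573.18375117, 230.45858956]), 'tcp_rot': array([-1.79914544e+02, -5.90131859e-03,  1.62937320e+02]), 'ft_force': array([0.05241691, 0.61681177, 0.50894084]), 'wrist_torque': array([-0.0228852 , -0.01526612,  0.04313939]), 'grip_force': 0.0, 'finger_gap': 85.26255983530443}
```

View pics/scene0.png

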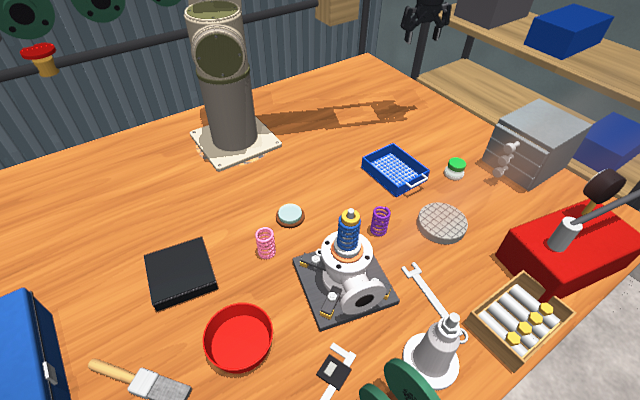

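View pics/side0.png

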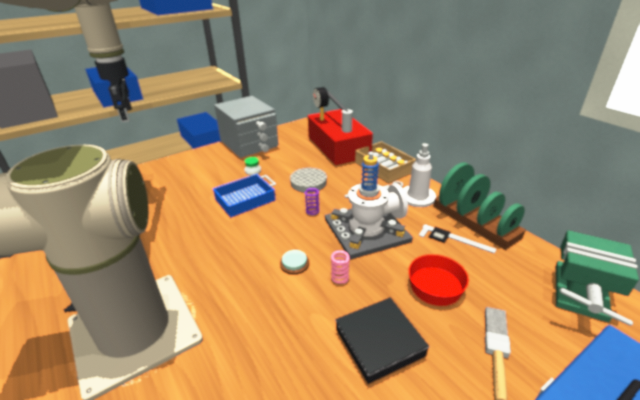

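The scene shows the valve stack at (348,225), the tray (395,168), the lapping plate (442,222), the surface plate (180,272), the tin (238,337) and the glass flat (290,214).
What could be mistaken:
- **Spring:** blue (348,230), the one I want; pink (265,242) and purple (380,220) are look-alikes.
- **Tray:** the blue tray (395,168), not the blue toolbox (25,345) or the shelf boxes (570,30).
- **Tin:** the red round tin (238,337), not the red box (575,245).

```bash
cat > m.py <<'E'
from h import *
def load(n): return dict(np.load(f'{n}.npz'))
def fit_circle(q):
    A=np.c_[q,np.ones(len(q))]; s=np.linalg.lstsq(A,(q**2).sum(1),rcond=None)[0]
    c=s[:2]/2; return c,np.sqrt(s[2]+c@c)
E
python3 - <<'E'
from m import *
rois={'scene':dict(lap=(412,198,472,248,20,28),surf=(138,232,222,314,36,44),tinrim=(198,298,278,380,36,44),flange=(310,225,385,280,116,124),trayrim=(358,142,432,196,36,44),flat=(272,200,308,230,14,26),stack=(325,200,370,262,200,245),ring=(310,225,385,280,125,129),collar=(310,225,385,280,139,146)),
'side':dict(lap=(285,165,332,195,20,28),surf=(333,298,430,382,36,44),tinrim=(405,252,472,306,36,44),flange=(340,170,400,215,116,124),trayrim=(210,173,276,215,36,44),flat=(278,245,312,275,14,26),stack=(350,145,390,200,200,245))}
for n,R in rois.items():
    d=load(n);p=P(d);print(n)
    for k,(a,b,c,e,lo,hi) in R.items():
        q=p[b:e,a:c].reshape(-1,3);q=q[(q[:,2]>lo)&(q[:,2]<hi)]
        if len(q)<5: print(k,len(q));continue
        h=cv2.convexHull(q[:,:2].astype(np.float32))[:,0]
        cc,cr=fit_circle(h.astype(float)); rect=cv2.minAreaRect(h)
        print(k,len(q),'z',np.median(q[:,2]).round(1),'circ',cc.round(1),cr.round(1),'rect',np.round(rect[0],1),np.round(rect[1],1),round(rect[2],1))
d=load('scene');c=d['color'][190:330,280:420];cv2.imwrite('pics/crop0.png',cv2.resize(c,None,fx=4,fy=4,interpolation=2))
E
```

```text
scene
lap 1409 z 24.9 circ [606.7 272.1] 59.9 rect [606.2 272.2] [118.1 120.2] 41.4
surf 3204 z 40.7 circ [ 416.5 -314.6] 99.7 rect [ 422.8 -324.9] [130.8 205.9] 80.1
tinrim 475 z 40.1 circ [ 593.4 -279.8] 65.6 rect [ 594.  -279.9] [129.6 131.2] 64.8
flange 935 z 120.7 circ [599.1 -31.5] 51.5 rect [600.5 -33.4] [102.3  98.3] 48.4
trayrim 393 z 40.1 circ [398.7 308.5] 90.1 rect [403.8 306.6] [173.8 123.4] 0.0
flat 364 z 21.5 circ [370. -28.] 29.7 rect [370.2 -27.9] [58.2 59.8] 74.6
stack 422 z 221.1 circ [598.5 -32.7] 19.6 rect [599.8 -34.1] [40.6 35.2] 41.5
ring 185 z 127.4 circ [598.8 -31.3] 32.5 rect [605.3 -35.9] [63.7 49.3] 52.9
collar 188 z 142.6 circ [598.7 -32.1] 26.4 rect [602.5 -36.3] [52.1 41.2] 44.3
side
lap 572 z 25.0 circ [608.6 270.1] 60.1 rect [606.7 269.1] [118.6 117.8] 55.1
surf 4070 z 41.1 circ [ 390.1 -320.3] 83.6 rect [ 388.4 -320.3] [131.8 131.1] 79.8
tinrim 352 z 39.7 circ [ 594.4 -281.7] 65.5 rect [ 594.3 -282.1] [130.1 128.5] 40.8
flange 458 z 120.9 circ [618.4 -34.4] 64.9 rect [612.5 -45.7] [ 98.1 136.8] 59.0
trayrim 304 z 39.9 circ [400.1 308.1] 88.9 rect [405.8 304.9] [127.6 169.5] 89.8
flat 378 z 21.9 circ [370.3 -29.9] 30.5 rect [371.3 -28.9] [61.2 58.5] 72.7
stack 210 z 220.3 circ [597.4 -35.3] 19.6 rect [596.1 -36.2] [34.6 39.6] 38.8
```

View pics/crop0.png

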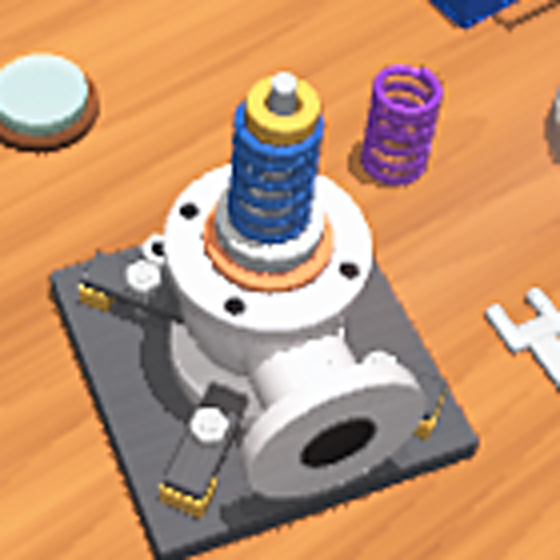

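The crop confirms the choice: brass plate on the blue coil spring at (280,100), with the collar and copper ring below it. Purple and pink are the decoys.
Positions in world mm:
- valve axis (598.5,-32.5)
- tray (394,306)
- surface plate (389,-320)
- lapping plate (607,271)
- tin (594,-281)

I turn the tool to yaw 90 first. After that dx maps to tool y, dy to tool x and dz to -z.

Call:
apply_moves --pt "1 0 0 -10 0 0 1" --pt "1 0 0 -10 0 0 1" --pt "1 0 0 -10 0 0 1" --pt "1 0 0 -10 0 0 1" --pt "1 0 0 -10 0 0 1" --pt "1 0 0 -10 0 0 1" --pt "1 0 0 -10 0 0 1" --pt "1 0 0 0 0 0 1" --squeeze 60

```text
time: 0.95
tool_pos: [176.2, 574.1, 302.8]
tcp_rot: [179.9, -0.1, 122.7]
ft_force: [0.5, 0.5, 0.1]
finger_gap: 85.6
grip_force: 0.0
```

Call:
apply_moves --pt "1 0 0 0 0 0 0.823" --pt "1 0 0 0 0 0 0.823" --pt "1 0 0 0 0 0 0.823" --pt "1 0 0 0 0 0 0.823" --pt "1 0 0 0 0 0 0.823" --pt "1 0 0 0 0 0 0.823" --pt "1 0 0 0 0 0 0.823" --pt "1 0 0 0 0 0 0.823"

```text
time: 1.75
tool_pos: [176.0, 573.4, 300.8]
tcp_rot: [-180.0, 0.0, 89.8]
ft_force: [0.3, 1.1, -0.8]
finger_gap: 85.4
grip_force: 0.0
```

Call:
apply_moves --pt "1 -38 26.5 0 0 0 0" --pt "1 -38 26.5 0 0 0 0" --pt "1 -38 26.5 0 0 0 0" --pt "1 -38 26.5 0 0 0 0" --pt "1 -38 26.5 0 0 0 0" --pt "1 -38 26.5 0 0 0 0" --pt "1 -38 26.5 0 0 0 0" --pt "1 -38 26.5 0 0 0 0"

```text
time: 2.55
tool_pos: [388.7, 267.9, 301.2]
tcp_rot: [180.0, -0.0, 90.0]
ft_force: [0.9, 0.9, -1.2]
finger_gap: 85.3
grip_force: 0.0
```

Call:
apply_moves --pt "1 -38 26.5 0 0 0 0" --pt "1 -38 26.5 0 0 0 0" --pt "1 -38 26.5 0 0 0 0" --pt "1 -38 26.5 0 0 0 0" --pt "1 -38 26.5 0 0 0 0" --pt "1 -38 26.5 0 0 0 0" --pt "1 -38 26.5 0 0 0 0" --pt "1 0 0 0 0 0 0"

```text
time: 3.35
tool_pos: [575.2, -1.1, 299.6]
tcp_rot: [-179.9, 0.1, 89.7]
ft_force: [-0.7, 0.3, -0.3]
finger_gap: 85.2
grip_force: 0.0
```

```bash
cat >> m.py <<'E'
from scipy.spatial.transform import Rotation as Ro
def wcloud():
    d=snap('wrist');s=load('wrist');T=np.eye(4);T[:3,:3]=Ro.from_euler('xyz',s['rot'],degrees=True).as_matrix();T[:3,3]=s['tool']
    d['T']=T@d['hand_eye'];return d,P(d)
def circ(p,lo,hi,c0=(598,-32),R=60):
    q=p.reshape(-1,3);q=q[(q[:,2]>lo)&(q[:,2]<hi)&(np.hypot(q[:,0]-c0[0],q[:,1]-c0[1])<R)]
    if len(q)<8:return len(q)
    h=cv2.convexHull(q[:,:2].astype(np.float32))[:,0].astype(float);c,rr=fit_circle(h);return len(q),c.round(1),rr.round(1),np.median(q[:,2]).round(1)
E
python3 - <<'E'
from m import *
d,p=wcloud()
for n,a in dict(plate=(220,228,30),tip=(235,242,15),flange=(117,123,60),collar=(139,145,40),ring=(125,130,45)).items(): print(n,circ(p,a[0],a[1],R=a[2]))
print(r.sense()['tool_pos'])
cv2.imwrite('pics/w1.png',d['color'])
E
```

```text
plate (881, array([599.5, -30.7]), np.float64(16.5), np.float64(224.2))
tip (176, array([599.5, -31.4]), np.float64(5.9), np.float64(238.1))
flange (2801, array([599.6, -30.8]), np.float64(51.6), np.float64(120.5))
collar (502, array([599.6, -30.3]), np.float64(25.8), np.float64(142.4))
ring (599, array([599.9, -31.1]), np.float64(32.5), np.float64(127.3))
[574.20686852   1.15750457 299.87731706]
```

View pics/w1.png

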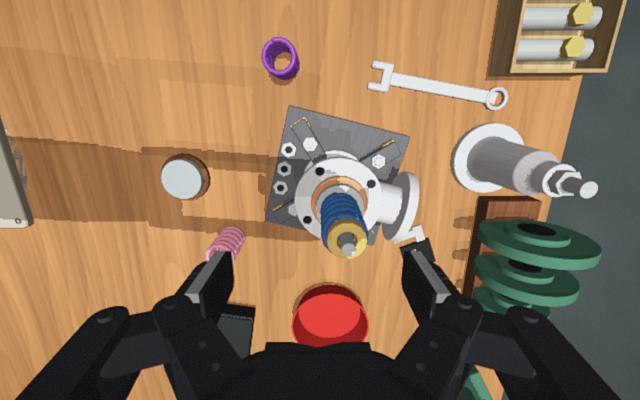

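The view shows the brass plate at (347,240), the ring round the collar and the outlet towards +x. All the circles give the axis at about (599,-31). Moving above it now.

Call:
apply_moves --pt "1 -16 12.5 0 0 0 0" --pt "1 -16 12.5 0 0 0 0" --pt "1 0 0 15 0 0 0" --pt "1 0 0 15 0 0 0" --pt "1 0 0 10 0 0 0" --pt "1 0 0 0 0 0 0" --pt "1 0 0 0 0 0 0" --pt "1 0 0 0 0 0 0"

```text
time: 4.2
tool_pos: [598.9, -27.9, 262.1]
tcp_rot: [179.9, 0.0, 90.0]
ft_force: [0.7, -0.1, 0.2]
finger_gap: 85.3
grip_force: 0.0
```

Call:
apply_moves --pt "1 -3 0 13 0 0 0" --pt "1 0 0 13 0 0 0" --pt "1 0 0 12 0 0 0" --pt "1 0 0 10 0 0 0" --pt "1 0 0 0 0 0 0" --pt "1 0 0 0 0 0 0" --pt "1 0 0 0 0 0 0" --pt "1 0 0 0 0 0 0"

```text
time: 5.0
tool_pos: [599.2, -31.3, 214.2]
tcp_rot: [179.9, 0.0, 90.0]
ft_force: [-0.7, -0.3, 0.1]
finger_gap: 85.1
grip_force: 0.0
```

Call:
apply_moves --pt "-0.1 0 0 0 0 0 0" --pt "-0.2 0 0 0 0 0 0" --pt "-0.3 0 0 0 0 0 0" --pt "-1 0 0 0 0 0 0" --pt "-1 0 0 0 0 0 0" --pt "-1 0 0 0 0 0 0" --pt "-1 0 0 0 0 0 0" --pt "-1 0 0 0 0 0 0" --squeeze 40

```text
time: 5.8
tool_pos: [598.9, -31.3, 213.7]
tcp_rot: [180.0, 0.0, 90.0]
ft_force: [0.1, 0.9, 5.1]
finger_gap: 31.3
grip_force: 40.0
```

Call:
apply_moves --pt "-1 0 0 -5 0 0 0" --pt "-1 0 0 -10 0 0 0" --pt "-1 0 0 -15 0 0 0" --pt "-1 0 0 -20 0 0 0" --pt "-1 0 0 -20 0 0 0" --pt "-1 0 0 -10 0 0 0" --pt "-1 0 0 0 0 0 0" --pt "-1 0 0 0 0 0 0"

```text
time: 6.6
tool_pos: [598.7, -31.3, 293.1]
tcp_rot: [-180.0, -0.0, 90.0]
ft_force: [0.9, 0.5, -0.7]
finger_gap: 31.7
grip_force: 39.7
```

```bash
python3 - <<'E'
from m import *
d,p=wcloud();cv2.imwrite('pics/w2.png',d['color'][100:400,120:520])
print(circ(p,210,216,R=30),circ(p,235,242,R=15),circ(p,290,320,R=30)); print(r.sense()['finger_gap'])
E
```

```text
(721, array([599.1, -31.4]), np.float64(20.3), np.float64(211.9)) (204, array([599.6, -31.4]), np.float64(5.8), np.float64(238.2)) (4260, array([599.9, -29.8]), np.float64(22.3), np.float64(303.6))
31.400920785010605
```

View pics/w2.png

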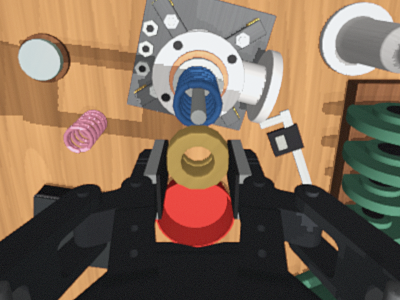

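Plate held level between the pads at (197,155); spring and stem still standing at (198,95). On to the tray.

Call:
apply_moves --pt "-1 34 -20 0 0 0 0" --pt "-1 42 -25 0 0 0 0" --pt "-1 42 -25 0 0 0 0" --pt "-1 42 -25 0 0 0 0" --pt "-1 42 -25 0 0 0 0" --pt "-1 42 -25 0 0 0 0" --pt "-1 42 -25 0 0 0 0" --pt "-1 42 -25 0 0 0 0"

```text
time: 7.45
tool_pos: [401.8, 297.8, 292.0]
tcp_rot: [-179.9, 0.1, 90.0]
ft_force: [0.9, -0.3, -0.3]
finger_gap: 31.7
grip_force: 39.8
```

Call:
apply_moves --pt "-1 9 -10 20 0 0 0" --pt "-1 0 0 35 0 0 0" --pt "-1 0 0 40 0 0 0" --pt "-1 0 0 40 0 0 0" --pt "-1 0 0 40 0 0 0" --pt "-1 0 0 35 0 0 0" --pt "-1 0 0 20 0 0 0" --pt "-1 0 0 0 0 0 0"

```text
time: 8.25
tool_pos: [389.9, 303.4, 58.4]
tcp_rot: [-179.6, 0.3, 90.0]
ft_force: [-0.2, 0.7, -1.0]
finger_gap: 31.3
grip_force: 39.8
```

Call:
apply_moves --pt "-1 0 3 15 0 0 0" --pt "-1 0 0 15 0 0 0" --pt "-1 0 0 8 0 0 0" --pt "-1 0 0 0 0 0 0" --pt "-1 0 0 0 0 0 0" --pt "0 0 0 0 0 0 0" --pt "0.2 0 0 0 0 0 0" --pt "0.4 0 0 0 0 0 0"

```text
time: 9.05
tool_pos: [397.1, 306.0, 26.0]
tcp_rot: [179.9, -0.0, 90.0]
ft_force: [0.1, 0.4, -0.3]
finger_gap: 59.6
grip_force: 0.0
```

Call:
apply_moves --pt "0.4 0 0 0 0 0 0" --pt "0.4 0 0 -20 0 0 0" --pt "0.5 0 0 -35 0 0 0" --pt "1 0 0 -45 0 0 0" --pt "1 0 0 -45 0 0 0" --pt "1 0 0 -45 0 0 0" --pt "1 0 0 -45 0 0 0" --pt "1 0 0 -35 0 0 0"

```text
time: 9.85
tool_pos: [396.9, 305.9, 298.8]
tcp_rot: [179.9, -0.1, 90.0]
ft_force: [0.2, 0.8, 0.8]
finger_gap: 85.6
grip_force: 0.0
```

```bash
python3 - <<'E'
from m import *
d,p=wcloud();cv2.imwrite('pics/w3.png',d['color'])
print(r.sense()['tool_pos'])
q=p.reshape(-1,3);c=d['color'].reshape(-1,3).astype(int);m=(c[:,2]>c[:,0]+40)&(c[:,1]>c[:,0]+20)&(abs(q[:,0]-394)<70)&(abs(q[:,1]-306)<52)
print(m.sum(),np.median(q[m],0))
E
```

```text
[398.62741679 306.93462437 305.03171395]
504 [392.98979945 307.23716337  23.17435698]
```

View pics/w3.png

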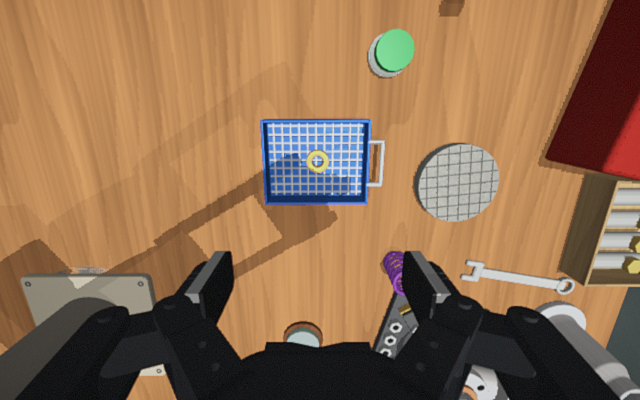

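The plate lies flat in the tray at (317,161). Back to the valve for the spring.

Call:
apply_moves --pt "1 -42 25 0 0 0 0" --pt "1 -42 25 0 0 0 0" --pt "1 -42 25 0 0 0 0" --pt "1 -42 25 0 0 0 0" --pt "1 -42 25 0 0 0 0" --pt "1 -42 25 0 0 0 0" --pt "1 -42 25 0 0 0 0" --pt "1 -43 25 0 0 0 0"

```text
time: 10.7
tool_pos: [597.4, -33.1, 295.0]
tcp_rot: [180.0, -0.0, 90.0]
ft_force: [-0.2, 0.6, 1.3]
finger_gap: 85.6
grip_force: 0.0
```

Call:
apply_moves --pt "1 0 0 0 0 0 0" --pt "1 0 0 10 0 0 0" --pt "1 0 0 20 0 0 0" --pt "1 0 0 10 0 0 0" --pt "1 0 0 0 0 0 0" --pt "1 0 0 0 0 0 0" --pt "1 0 0 0 0 0 0" --pt "1 0 0 0 0 0 0"

```text
time: 11.5
tool_pos: [597.2, -31.0, 256.5]
tcp_rot: [179.9, 0.0, 90.0]
ft_force: [-0.1, -0.2, -0.8]
finger_gap: 85.5
grip_force: 0.0
```

Spring: TCP down to z≈175 and x +2, then close.

Call:
apply_moves --pt "1 0 2 15 0 0 0" --pt "1 0 0 20 0 0 0" --pt "1 0 0 20 0 0 0" --pt "1 0 0 15 0 0 0" --pt "1 0 0 11 0 0 0" --pt "1 0 0 0 0 0 0" --pt "1 0 0 0 0 0 0" --pt "1 0 0 0 0 0 0"

```text
time: 12.3
tool_pos: [599.5, -31.4, 175.6]
tcp_rot: [179.9, 0.0, 90.0]
ft_force: [0.9, 0.3, 0.3]
finger_gap: 85.4
grip_force: 0.0
```

Call:
apply_moves --pt "0.4 0 0 0 0 0 0" --pt "0.2 0 0 0 0 0 0" --pt "0.1 0 0 0 0 0 0" --pt "0 0 0 0 0 0 0" --pt "-1 0 0 0 0 0 0" --pt "-1 0 0 0 0 0 0" --pt "-1 0 0 0 0 0 0" --pt "-1 0 0 0 0 0 0" --squeeze 50

```text
time: 13.1
tool_pos: [598.9, -31.3, 174.6]
tcp_rot: [180.0, 0.0, 90.0]
ft_force: [-1.0, 0.8, 4.6]
finger_gap: 40.4
grip_force: 51.0
```

Call:
apply_moves --pt "-1 0 0 -5 0 0 0" --pt "-1 0 0 -10 0 0 0" --pt "-1 0 0 -20 0 0 0" --pt "-1 0 0 -25 0 0 0" --pt "-1 0 0 -25 0 0 0" --pt "-1 0 0 -25 0 0 0" --pt "-1 0 0 -15 0 0 0" --pt "-1 0 0 0 0 0 0"

```text
time: 13.9
tool_pos: [599.9, -31.5, 302.5]
tcp_rot: [179.7, 0.0, 90.0]
ft_force: [1.1, -0.9, -1.3]
finger_gap: 40.3
grip_force: 50.7
```

```bash
python3 - <<'E'
from m import *
d=snap('side');p=P(d);a=load('side')
q=p.reshape(-1,3);c=d['color'].reshape(-1,3).astype(int)
m=(c[:,0]>c[:,2]+40)&(abs(q[:,0]-598)<50)&(abs(q[:,1]+32)<50)&(q[:,2]>235)
z=q[m];print(m.sum(),z.min(0),z.max(0))
for lo in (265,285,305,320): k=z[abs(z[:,2]-lo)<8];print(lo,len(k),k.mean(0) if len(k) else 0, np.ptp(k,0) if len(k) else 0)
p0=P(load('scene'));
for n in('scene','side'):
  dd=load(n);pp=P(dd).reshape(-1,3);g=dd['color'].reshape(-1,3).max(1)<70
  k=pp[g&(abs(pp[:,2]-41)<4)&(abs(pp[:,0]-389)<100)&(abs(pp[:,1]+320)<100)]
  h=cv2.convexHull(k[:,:2].astype(np.float32));print(cv2.minAreaRect(h), np.median(k,0),np.percentile(k,[1,99],axis=0))
E
```

```text
362 [578.68084236 -55.33596169 273.72544759] [623.07032431 -16.70436389 354.06737844]
265 0 0 0
285 79 [599.12374978 -38.70146239 283.91636519] [38.67845888 36.61610388 15.738323  ]
305 65 [601.37851775 -41.54562747 304.62099854] [43.25348302 36.93465378 15.87401718]
320 78 [601.50942833 -41.79398998 319.87348704] [39.91997045 36.67495766 15.76913423]
((388.38116455078125, -319.39764404296875), (127.40950012207031, 129.8860626220703), 79.71038818359375) [ 393.65793883 -322.10789071   40.78171158] [[ 323.29698188 -386.24913412   37.99121577]
 [ 456.13877052 -253.9690582    43.47205416]]
((384.5025939941406, -322.40216064453125), (125.86546325683594, 124.82865905761719), 79.64269256591797) [ 418.54168456 -293.83291354   41.10729409] [[ 318.27749008 -391.07358434   37.572203  ]
 [ 452.22179992 -257.72326171   43.57899627]]
```

Call:
apply_moves --pt "-1 -30 -20 0 0 0 0" --pt "-1 -38 -28 0 0 0 0" --pt "-1 -38 -28 0 0 0 0" --pt "-1 -38 -28 0 0 0 0" --pt "-1 -38 -28 0 0 0 0" --pt "-1 -38 -28 0 0 0 0" --pt "-1 -38 -28 0 0 0 0" --pt "-1 -30 -23 0 0 0 0"

```text
time: 14.75
tool_pos: [385.5, -320.5, 297.1]
tcp_rot: [-179.9, -0.1, 90.0]
ft_force: [0.2, -1.0, -2.1]
finger_gap: 39.9
grip_force: 51.1
```

Call:
apply_moves --pt "-1 0 0 0 0 0 0" --pt "-1 0 0 20 0 0 0" --pt "-1 0 0 40 0 0 0" --pt "-1 0 0 40 0 0 0" --pt "-1 0 0 40 0 0 0" --pt "-1 0 0 30 0 0 0" --pt "-1 0 0 20 0 0 0" --pt "-1 0 0 0 0 0 0"

```text
time: 15.55
tool_pos: [385.3, -315.9, 104.0]
tcp_rot: [-179.6, -0.4, 90.0]
ft_force: [0.1, 0.5, -1.9]
finger_gap: 40.4
grip_force: 51.2
```

Call:
apply_moves --pt "-1 0 0 10 0 0 0" --pt "-1 0 0 8 0 0 0" --pt "-1 0 0 0 0 0 0" --pt "-1 0 0 0 0 0 0" --pt "-1 0 0 0 0 0 0" --pt "-1 0 0 0 0 0 0" --pt "-1 0 0 0 0 0 0" --pt "-1 0 0 0 0 0 0"

```text
time: 16.35
tool_pos: [387.9, -319.5, 91.6]
tcp_rot: [180.0, 0.0, 90.0]
ft_force: [0.0, 1.5, -2.6]
finger_gap: 40.8
grip_force: 51.2
```

Call:
apply_moves --pt "-1 0 0 8 0 0 0" --pt "-1 0 0 5 0 0 0" --pt "-1 0 0 3 0 0 0" --pt "-1 0 0 1 0 0 0" --pt "-1 0 0 0 0 0 0" --pt "-1 0 0 0 0 0 0" --pt "-1 0 0 0 0 0 0" --pt "-1 0 0 0 0 0 0"

```text
time: 17.15
tool_pos: [387.9, -319.5, 74.5]
tcp_rot: [180.0, 0.0, 90.0]
ft_force: [0.2, 0.4, -2.8]
finger_gap: 40.4
grip_force: 51.2
```

Call:
apply_moves --pt "-1 0 0 1 0 0 0" --pt "-1 0 0 1 0 0 0" --pt "-1 0 0 0 0 0 0" --pt "-1 0 0 0 0 0 0" --pt "-1 0 0 0 0 0 0" --pt "-1 0 0 0 0 0 0" --pt "-1 0 0 0 0 0 0" --pt "-1 0 0 0 0 0 0"

```text
time: 17.95
tool_pos: [387.9, -319.6, 72.6]
tcp_rot: [180.0, 0.0, 90.0]
ft_force: [-1.9, 0.8, 5.6]
finger_gap: 40.3
grip_force: 51.8
```

Contact (force up by 8 N). Open slowly, then rise.

Call:
apply_moves --pt "0.05 0 0 0 0 0 0" --pt "0.15 0 0 0 0 0 0" --pt "0.3 0 0 0 0 0 0" --pt "0.6 0 0 0 0 0 0" --pt "1 0 0 0 0 0 0" --pt "1 0 0 0 0 0 0" --pt "1 0 0 0 0 0 0" --pt "1 0 0 0 0 0 0"

```text
time: 18.75
tool_pos: [387.8, -319.3, 72.3]
tcp_rot: [-180.0, 0.0, 90.0]
ft_force: [-0.5, -0.1, 1.3]
finger_gap: 85.5
grip_force: 0.0
```

Call:
apply_moves --pt "1 0 0 -15 0 0 0" --pt "1 0 0 -25 0 0 0" --pt "1 0 0 -35 0 0 0" --pt "1 0 0 -35 0 0 0" --pt "1 0 0 -35 0 0 0" --pt "1 0 0 -35 0 0 0" --pt "1 0 0 -30 0 0 0" --pt "1 0 0 -15 0 0 0"

```text
time: 19.55
tool_pos: [388.5, -320.1, 302.0]
tcp_rot: [179.8, 0.2, 90.0]
ft_force: [-0.2, 0.1, -0.6]
finger_gap: 85.3
grip_force: 0.0
```

Call:
apply_moves --pt "1 30 20 0 0 0 0" --pt "1 38 28 0 0 0 0" --pt "1 38 28 0 0 0 0" --pt "1 38 28 0 0 0 0" --pt "1 38 28 0 0 0 0" --pt "1 38 28 0 0 0 0" --pt "1 38 28 0 0 0 0" --pt "1 30 23 0 0 0 0"

```text
time: 20.35
tool_pos: [599.4, -28.7, 296.8]
tcp_rot: [-180.0, -0.0, 90.1]
ft_force: [0.5, -0.6, 0.5]
finger_gap: 85.3
grip_force: 0.0
```

```bash
python3 - <<'E'
from m import *
d=snap('scene');p=P(d);cv2.imwrite('pics/s4.png',d['color'])
for lo,hi in((104,114),(60,80),(85,100)):print('spring',circ(p,lo,hi,(388,-320),40))
print('stem',circ(p,200,245,(599,-31),20))
E
```

```text
spring (156, array([ 387.1, -319.6]), np.float64(20.5), np.float64(109.3))
spring (116, array([ 388.2, -319.1]), np.float64(20.1), np.float64(72.3))
spring (135, array([ 387.6, -319.6]), np.float64(20.4), np.float64(91.7))
stem (113, array([599.1, -32.2]), np.float64(5.8), np.float64(224.6))
```

View pics/s4.png

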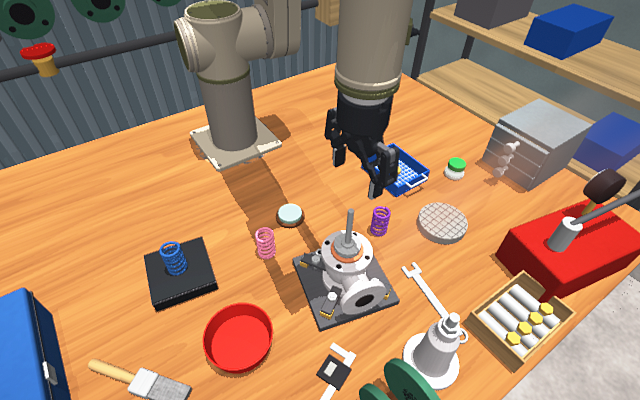

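The spring stands upright on the granite at (172,258), within about 2 mm of the middle; the bare stem stands at (348,228). Next the spindle: TCP down to z≈178.

Call:
apply_moves --pt "1 0 0 0 0 0 0" --pt "1 0 0 10 0 0 0" --pt "1 0 0 20 0 0 0" --pt "1 0 0 10 0 0 0" --pt "1 0 0 0 0 0 0" --pt "1 0 0 0 0 0 0" --pt "1 0 0 0 0 0 0" --pt "1 0 0 0 0 0 0"

```text
time: 21.2
tool_pos: [599.2, -31.5, 258.4]
tcp_rot: [179.9, 0.0, 90.0]
ft_force: [-0.1, -0.7, 0.2]
finger_gap: 85.6
grip_force: 0.0
```

Call:
apply_moves --pt "1 0 0 10 0 0 0" --pt "1 0 0 18 0 0 0" --pt "1 0 0 20 0 0 0" --pt "1 0 0 18 0 0 0" --pt "1 0 0 10 0 0 0" --pt "1 0 0 4 0 0 0" --pt "1 0 0 0 0 0 0" --pt "1 0 0 0 0 0 0"

```text
time: 22.0
tool_pos: [599.3, -31.3, 178.3]
tcp_rot: [179.9, 0.0, 90.0]
ft_force: [0.5, 0.2, 0.5]
finger_gap: 85.1
grip_force: 0.0
```

Call:
apply_moves --pt "0.3 0 0 0 0 0 0" --pt "-0.1 0 0 0 0 0 0" --pt "-0.3 0 0 0 0 0 0" --pt "-0.5 0 0 0 0 0 0" --pt "-0.6 0 0 0 0 0 0" --pt "-1 0 0 0 0 0 0" --pt "-1 0 0 0 0 0 0" --pt "-1 0 0 0 0 0 0" --squeeze 100

```text
time: 22.8
tool_pos: [598.9, -31.3, 177.5]
tcp_rot: [180.0, 0.0, 90.0]
ft_force: [2.0, 0.4, 2.0]
finger_gap: 9.6
grip_force: 97.4
```

Call:
apply_moves --pt "-1 0 0 -4 0 0 0" --pt "-1 0 0 -8 0 0 0" --pt "-1 0 0 -13 0 0 0" --pt "-1 0 0 -16 0 0 0" --pt "-1 0 0 -18 0 0 0" --pt "-1 0 0 -16 0 0 0" --pt "-1 0 0 -10 0 0 0" --pt "-1 0 0 0 0 0 0"

```text
time: 23.6
tool_pos: [599.9, -31.4, 265.2]
tcp_rot: [179.8, 0.0, 90.0]
ft_force: [0.4, 0.4, -3.8]
finger_gap: 9.7
grip_force: 97.4
```

Call:
apply_moves --pt "-1 0 0 -10 0 0 0" --pt "-1 0 0 -10 0 0 0" --pt "-1 0 0 0 0 0 0" --pt "-1 0 0 0 0 0 0" --pt "-1 0 0 0 0 0 0" --pt "-1 0 0 0 0 0 0" --pt "-1 0 0 0 0 0 0" --pt "-1 0 0 0 0 0 0"

```text
time: 24.4
tool_pos: [598.6, -31.2, 282.0]
tcp_rot: [-180.0, -0.0, 90.0]
ft_force: [-0.0, 0.8, -4.4]
finger_gap: 9.6
grip_force: 97.6
```

```bash
python3 - <<'E'
from m import *
d=snap('side');p=P(d);s=snap('scene');ps=P(s)
for n,pp in(('side',p),('scene',ps)):
  for lo,hi in((174,186),(187,192),(236,244),(243,252),(258,270)):print(n,lo,circ(pp,lo,hi,(599,-31),45))
  print('ring',circ(pp,126,131,(599,-31),45))
a=d['color'][80:240,290:450];b=s['color'][140:300,270:430]
cv2.imwrite('pics/x5.png',cv2.resize(np.hstack([a,b]),None,fx=2.4,fy=2.4))
print(r.sense()['tool_pos'])
E
```

```text
side 174 (57, array([597.9, -34.5]), np.float64(18.4), np.float64(180.7))
side 187 (45, array([598.5, -34.6]), np.float64(18.4), np.float64(190.7))
side 236 (50, array([598.5, -34.5]), np.float64(26.3), np.float64(240.6))
side 243 (180, array([599.4, -34.2]), np.float64(27.3), np.float64(247.4))
side 258 (22, array([597.1, -34.8]), np.float64(5.0), np.float64(264.4))
ring (141, array([599.8, -33.6]), np.float64(32.2), np.float64(127.8))
scene 174 (67, array([598.5, -32. ]), np.float64(18.3), np.float64(180.6))
scene 187 (94, array([598.2, -31.9]), np.float64(18.6), np.float64(190.7))
scene 236 (70, array([598.8, -32.6]), np.float64(26.0), np.float64(240.8))
scene 243 (463, array([598. , -31.9]), np.float64(26.6), np.float64(247.3))
scene 258 (35, array([598.9, -32.6]), np.float64(5.4), np.float64(263.9))
ring (271, array([599.1, -31.5]), np.float64(32.3), np.float64(127.6))
[598.68101361 -31.26217699 282.1749429 ]
```

View pics/x5.png

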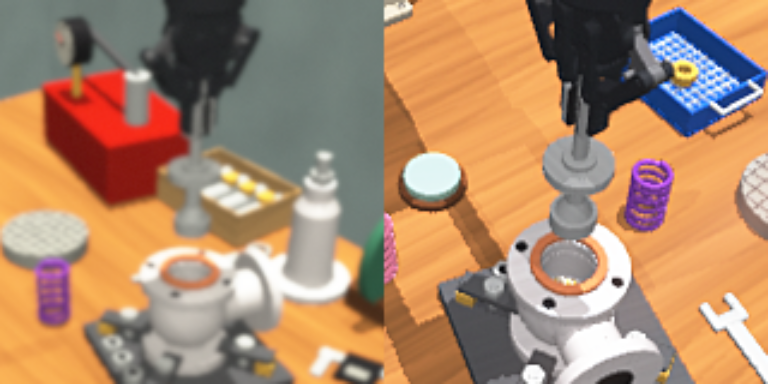

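The spindle hangs plumb and the ring stays on the flange. Moving to the lapping plate.

Call:
apply_moves --pt "-1 25 1 0 0 0 0" --pt "-1 40 1 0 0 0 0" --pt "-1 45 1 0 0 0 0" --pt "-1 45 1 0 0 0 0" --pt "-1 45 1 0 0 0 0" --pt "-1 45 1 0 0 0 0" --pt "-1 35 1 0 0 0 0" --pt "-1 24 1 0 0 0 0"

```text
time: 25.3
tool_pos: [606.0, 275.7, 282.1]
tcp_rot: [-180.0, -0.0, 90.1]
ft_force: [1.4, -0.3, -4.6]
finger_gap: 9.6
grip_force: 97.7
```

Call:
apply_moves --pt "-1 0 0 0 0 0 0" --pt "-1 0 0 10 0 0 0" --pt "-1 0 0 25 0 0 0" --pt "-1 0 0 35 0 0 0" --pt "-1 0 0 30 0 0 0" --pt "-1 0 0 20 0 0 0" --pt "-1 0 0 10 0 0 0" --pt "-1 0 0 0 0 0 0"

```text
time: 26.1
tool_pos: [605.6, 271.2, 149.9]
tcp_rot: [-179.8, 0.1, 89.9]
ft_force: [-0.7, 0.4, -4.8]
finger_gap: 9.8
grip_force: 97.7
```

Call:
apply_moves --pt "-1 0 0 0 0 0 0" --pt "-1 0 0 0 0 0 0" --pt "-1 0 0 0 0 0 0" --pt "-1 0 0 0 0 0 0" --pt "-1 0 0 0 0 0 0" --pt "-1 0 0 0 0 0 0" --pt "-1 0 0 0 0 0 0" --pt "-1 0 0 0 0 0 0"

```text
time: 26.9
tool_pos: [606.6, 272.7, 152.2]
tcp_rot: [-180.0, 0.0, 90.0]
ft_force: [-0.3, 0.2, -4.8]
finger_gap: 9.8
grip_force: 97.7
```

Call:
apply_moves --pt "-1 0 0 8 0 0 0" --pt "-1 0 0 6 0 0 0" --pt "-1 0 0 3 0 0 0" --pt "-1 0 0 1.5 0 0 0" --pt "-1 0 0 0 0 0 0" --pt "-1 0 0 0 0 0 0" --pt "-1 0 0 0 0 0 0" --pt "-1 0 0 0 0 0 0"

```text
time: 27.7
tool_pos: [606.8, 272.8, 134.2]
tcp_rot: [180.0, -0.0, 90.0]
ft_force: [0.3, -0.1, -4.8]
finger_gap: 9.4
grip_force: 97.7
```

Call:
apply_moves --pt "-1 0 0 1 0 0 0" --pt "-1 0 0 1 0 0 0" --pt "-1 0 0 0 0 0 0" --pt "-1 0 0 0 0 0 0" --pt "-1 0 0 0 0 0 0" --pt "-1 0 0 0 0 0 0" --pt "-1 0 0 0 0 0 0" --pt "-1 0 0 0 0 0 0"

```text
time: 28.5
tool_pos: [606.6, 272.7, 131.8]
tcp_rot: [-180.0, 0.0, 90.0]
ft_force: [-0.4, -0.3, -4.4]
finger_gap: 9.8
grip_force: 97.9
```

Call:
apply_moves --pt "-1 0 0 0.5 0 0 0" --pt "-1 0 0 0 0 0 0" --pt "-1 0 0 0 0 0 0" --pt "-1 0 0 0 0 0 0" --pt "-1 0 0 0 0 0 0" --pt "-1 0 0 0 0 0 0" --pt "-1 0 0 0 0 0 0" --pt "-1 0 0 0 0 0 0"

```text
time: 29.3
tool_pos: [606.8, 272.8, 131.6]
tcp_rot: [180.0, -0.0, 90.0]
ft_force: [-0.8, -0.3, -0.3]
finger_gap: 9.7
grip_force: 98.2
```

Contact: the weight has come off the wrist. Release slowly and rise.

Call:
apply_moves --pt "-0.7 0 0 0 0 0 0" --pt "-0.6 0 0 0 0 0 0" --pt "-0.4 0 0 0 0 0 0" --pt "0 0 0 0 0 0 0" --pt "0.5 0 0 0 0 0 0" --pt "1 0 0 0 0 0 0" --pt "1 0 0 0 0 0 0" --pt "1 0 0 0 0 0 0"

```text
time: 30.1
tool_pos: [606.7, 272.7, 131.3]
tcp_rot: [180.0, -0.0, 90.0]
ft_force: [-0.2, 0.2, -0.0]
finger_gap: 85.2
grip_force: 0.0
```

Call:
apply_moves --pt "1 0 0 -10 0 0 0" --pt "1 0 0 -20 0 0 0" --pt "1 0 0 -30 0 0 0" --pt "1 0 0 -35 0 0 0" --pt "1 0 0 -30 0 0 0" --pt "1 0 0 -20 0 0 0" --pt "1 0 0 -5 0 0 0" --pt "1 0 0 0 0 0 0"

```text
time: 30.9
tool_pos: [607.1, 272.9, 282.6]
tcp_rot: [179.9, -0.0, 90.0]
ft_force: [0.2, 0.2, -0.7]
finger_gap: 85.6
grip_force: 0.0
```

Call:
apply_moves --pt "1 -25 -1 0 0 0 0" --pt "1 -40 -1 0 0 0 0" --pt "1 -45 -1 0 0 0 0" --pt "1 -45 -1 0 0 0 0" --pt "1 -45 -1 0 0 0 0" --pt "1 -45 -1 0 0 0 0" --pt "1 -35 -1 0 0 0 0" --pt "1 -24 -1 0 0 0 0"

```text
time: 31.7
tool_pos: [597.5, -33.9, 278.9]
tcp_rot: [-179.8, 0.0, 89.9]
ft_force: [1.0, -0.3, -0.5]
finger_gap: 85.2
grip_force: 0.0
```

Call:
apply_moves --pt "1 0 0 0 0 0 0" --pt "1 0 0 15 0 0 0" --pt "1 0 0 25 0 0 0" --pt "1 0 0 25 0 0 0" --pt "1 0 0 15 0 0 0" --pt "1 0 0 0 0 0 0" --pt "1 0 0 0 0 0 0" --pt "1 0 0 0 0 0 0"

```text
time: 32.5
tool_pos: [599.6, -31.0, 202.8]
tcp_rot: [179.9, 0.0, 90.0]
ft_force: [-0.2, -0.8, 0.3]
finger_gap: 85.7
grip_force: 0.0
```

```bash
python3 - <<'E'
from m import *
for n in('scene','side'):
  d=snap(n);p=P(d)
  print(n,'collar',circ(p,92,99,(607,272),40),'stem',circ(p,120,195,(607,272),25))
d,p=wcloud();print('ring',circ(p,125,131,(599,-31),45),r.sense()['tool_pos'])
E
```

```text
scene collar (224, array([605.7, 272.5]), np.float64(26.8), np.float64(96.6)) stem (154, array([606.3, 271.1]), np.float64(6.1), np.float64(162.0))
side collar (92, array([607.7, 269.6]), np.float64(27.3), np.float64(96.7)) stem (89, array([606.9, 268.2]), np.float64(7.1), np.float64(158.5))
ring (2337, array([599.9, -31.1]), np.float64(32.5), np.float64(127.3)) [599.48942515 -31.32383956 202.75552212]
```

The spindle stands upright on the lapping plate; the ring is centred under the gripper. Lower to z≈115.

Call:
apply_moves --pt "1 0 0 15 0 0 0" --pt "1 0 0 25 0 0 0" --pt "1 0 0 25 0 0 0" --pt "1 0 0 15 0 0 0" --pt "1 0 0 6 0 0 0" --pt "1 0 0 1.5 0 0 0" --pt "1 0 0 0 0 0 0" --pt "1 0 0 0 0 0 0"

```text
time: 33.45
tool_pos: [599.7, -31.4, 115.2]
tcp_rot: [179.9, 0.0, 90.0]
ft_force: [0.6, -0.3, 0.6]
finger_gap: 85.3
grip_force: 0.0
```

Call:
apply_moves --pt "0.8 0 0 0 0 0 0" --pt "0.7 0 0 0 0 0 0" --pt "0.6 0 0 0 0 0 0" --pt "0.5 0 0 0 0 0 0" --pt "0.4 0 0 0 0 0 0" --pt "0.3 0 0 0 0 0 0" --pt "0.3 0 0 0 0 0 0" --pt "0.3 0 0 0 0 0 0" --squeeze 40

```text
time: 34.25
tool_pos: [599.2, -31.3, 115.0]
tcp_rot: [179.9, 0.0, 90.0]
ft_force: [-2.6, 0.2, 6.5]
finger_gap: 63.8
grip_force: 42.2
```

Gripped (gap 63.8 mm, 42 N). Lift and check.

Call:
apply_moves --pt "-1 0 0 -3 0 0 0" --pt "-1 0 0 -8 0 0 0" --pt "-1 0 0 -15 0 0 0" --pt "-1 0 0 -20 0 0 0" --pt "-1 0 0 -15 0 0 0" --pt "-1 0 0 -5 0 0 0" --pt "-1 0 0 0 0 0 0" --pt "-1 0 0 0 0 0 0"

```text
time: 35.05
tool_pos: [598.4, -31.2, 179.2]
tcp_rot: [-180.0, -0.0, 90.0]
ft_force: [0.0, -0.2, -2.0]
finger_gap: 63.3
grip_force: 44.0
```

```bash
python3 - <<'E'
from m import *
d,p=wcloud();cv2.imwrite('pics/w6.png',d['color'][80:400,120:520]);s=r.sense();print(s['finger_gap'],s['tool_pos'],circ(p,190,196,(599,-31),45))
E
```

```text
63.453406104109725 [598.10911201 -31.17463664 178.7152465 ] (5600, array([598.7, -30.7]), np.float64(34.5), np.float64(191.4))
```

View pics/w6.png

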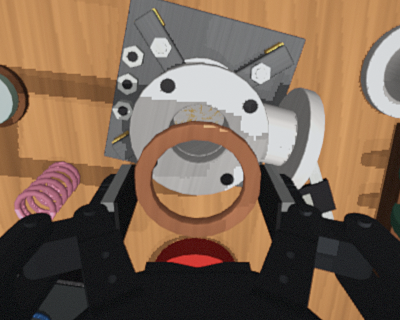

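Ring held level at (197,180). On to the tin.

Call:
apply_moves --pt "-1 -20 -0.5 0 0 0 0" --pt "-1 -38 -0.5 0 0 0 0" --pt "-1 -42 -0.5 0 0 0 0" --pt "-1 -42 -0.5 0 0 0 0" --pt "-1 -42 -0.5 0 0 0 0" --pt "-1 -38 -0.5 0 0 0 0" --pt "-1 -28 -0.5 0 0 0 0" --pt "-1 0 0 0 0 0 0"

```text
time: 35.9
tool_pos: [593.8, -285.0, 178.1]
tcp_rot: [-179.9, 0.0, 89.8]
ft_force: [-0.3, 0.2, -1.1]
finger_gap: 63.6
grip_force: 44.1
```

Call:
apply_moves --pt "-1 0 0 15 0 0 0" --pt "-1 0 0 30 0 0 0" --pt "-1 0 0 35 0 0 0" --pt "-1 0 0 30 0 0 0" --pt "-1 0 0 10 0 0 0" --pt "-1 0 0 0 0 0 0" --pt "-1 0 0 0 0 0 0" --pt "-1 0 0 0 0 0 0"

```text
time: 36.7
tool_pos: [596.9, -281.8, 62.3]
tcp_rot: [179.8, 0.1, 90.0]
ft_force: [0.3, -0.6, -0.8]
finger_gap: 63.3
grip_force: 44.3
```

Call:
apply_moves --pt "-1 0 -1.5 15 0 0 0" --pt "-1 0 0 15 0 0 0" --pt "-1 0 0 10 0 0 0" --pt "-1 0 0 0 0 0 0" --pt "-1 0 0 0 0 0 0" --pt "-1 0 0 0 0 0 0" --pt "0.6 0 0 0 0 0 0" --pt "0.75 0 0 0 0 0 0"

```text
time: 37.5
tool_pos: [594.4, -281.6, 20.7]
tcp_rot: [179.9, 0.0, 90.0]
ft_force: [-0.1, 0.4, -0.7]
finger_gap: 74.6
grip_force: 0.0
```

Call:
apply_moves --pt "0.75 0 0 0 0 0 0" --pt "0.75 0 0 0 0 0 0" --pt "0.75 0 0 -15 0 0 0" --pt "0.75 0 0 -30 0 0 0" --pt "0.75 0 0 -40 0 0 0" --pt "0.75 0 0 -45 0 0 0" --pt "0.75 0 0 -45 0 0 0" --pt "0.75 0 0 -30 0 0 0"

```text
time: 38.3
tool_pos: [594.9, -281.8, 230.9]
tcp_rot: [179.7, 0.2, 90.0]
ft_force: [0.7, 0.2, 0.4]
finger_gap: 74.5
grip_force: 0.0
```

Call:
apply_moves --pt "0.75 0 0 -20 0 0 0" --pt "0.75 0 0 0 0 0 0" --pt "0.75 0 0 0 0 0 0" --pt "0.75 0 0 0 0 0 0" --pt "0.75 0 0 0 0 0 0" --pt "0.75 0 0 0 0 0 0" --pt "0.75 0 0 0 0 0 0" --pt "0.75 0 0 0 0 0 0"

```text
time: 39.1
tool_pos: [593.7, -281.2, 244.3]
tcp_rot: [-180.0, -0.0, 90.0]
ft_force: [-0.2, -0.4, 0.1]
finger_gap: 74.6
grip_force: 0.0
```

```bash
python3 - <<'E'
from m import *
d=snap('scene');p=P(d);cv2.imwrite('pics/s7.png',d['color'])
for n,a in dict(ring=(7,14,594,-281,50),spring=(104,114,388,-320,40),collar=(92,99,607,272,40),flat=(15,26,370,-29,45),plate=(18,27,393,307,30)).items(): print(n,circ(p,a[0],a[1],a[2:4],a[4]))
d,p=wcloud();print('w ring',circ(p,8,14,(594,-281),50))
E
```

```text
ring (505, array([ 593.5, -279.2]), np.float64(47.0), np.float64(11.1))
spring (158, array([ 387.5, -319.4]), np.float64(20.6), np.float64(109.3))
collar (232, array([605.8, 271.8]), np.float64(26.9), np.float64(96.5))
flat (361, array([369.8, -27.9]), np.float64(29.8), np.float64(21.5))
plate (73, array([396.7, 306. ]), np.float64(16.3), np.float64(21.7))
w ring (910, array([ 594.9, -281.7]), np.float64(32.5), np.float64(11.3))
```

View pics/s7.png

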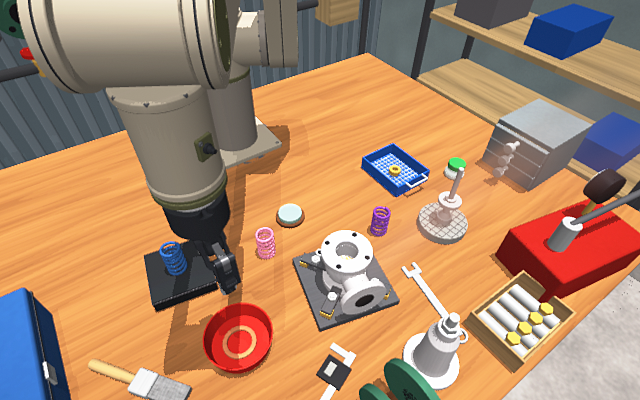

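All parts are in place: ring in the tin (238,342), spring (172,258), spindle (450,205), plate (396,170); the glass flat has not moved and the gripper is clear.

```bash
python3 -c "
from bench import r
print(r.hand_in())"
```

```text
the job is handed in; nothing more can be done
None
```

I stripped the valve, set all four parts where you asked and handed the job in at about 39 s. The last camera check had every part within limits and the optical flat unmoved, but the hand-in gave no verdict.

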